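# Shut the sample holder and hold it against the sprung plunger for a reading

### The job

Press the open lid of the sample holder down until it snaps fully shut. Then slide the holder along its guide rails against the sprung plunger of the reader head, pushing the plunger in until the holder sits against both steel stop pads, without ramming it. Finish while still holding the holder pressed firmly but not hard against the stops with the fingers (it springs back if let go), and leave everything else on the bench where it stands.

Things in the scene. Friction and masses are not known exactly. Their poses are not given: they have to be found in the camera images.
- station: Fixed measuring station: aluminium base plate 300 x 110 x 12 mm with two low steel guide rails and, at its +x end, a white and blue reader head (70 long, 110 wide, top 90 mm above the bench). Origin: centre of the underside, on the bench. Its +x axis runs along the guide towards the head, z up.
- guide (a point): Point on the centre line of the guide, at the station's x = -50 mm, on the plate's top (12 mm above the bench), where the holder slides; axes as the station's. The two rails run from the station's x = -150 to +50 mm, stand 10 mm above the plate and are 58 mm apart inside; the -x end of the guide is open.
- stop: The hard stop: two fixed steel pads, each 12 wide and 22 mm tall, 42 mm apart centre to centre, on the head's front face, either side of the plunger. Origin: midway between the two contact faces, 27 mm above the bench, at x = +60 mm of the station; x as the station's.
- plunger (a joint): Sprung brass plunger (16 mm across) between the stop pads, 28 mm above the bench, sticking out 16 mm beyond the pads towards the holder. Value in m: 0 fully out, grows as it is pushed in along the station's +x; it reads about 0.016 when the holder meets the pads. Its spring pushes back with about 2 N at first touch and 9 N there.
- holder_mid (a point): Centre of the sample holder with lid shut: an aluminium box, 80 (along the guide, its own x) x 54 (across, y) x 30 mm tall, plus a 6 mm grey lid on top (36 mm in all), standing loose between the rails with 2 mm play each side and 20 to 55 mm short of the plunger. The point is 18 mm above the holder's underside. Axes as the station's.
- holder: The same sample holder; origin at the centre of its underside. It weighs 0.5 to 0.8 kg with its lid and drags on the plate with about 2 to 6 N when slid.
- lid_hinge (a point): Middle of the lid's hinge line, on the holder's top rim (30 mm above its underside) at its +y side; the hinge runs along the holder's x.
- lid_edge (a point): Middle of the lid's free edge, on its outer (upper) face. With the lid shut it lies at the holder's -y side; it stands above the holder while open. The lid is 54 mm from hinge to free edge, 80 mm along the hinge and 6 mm thick.
- lid (a joint): Angle of the lid in rad: 0 shut, up to 1.3 open; it starts open at 0.9 to 1.2. The hinge is slightly stiff, so it stays where left. A sprung catch resists with about 2 to 5 N near the free edge between 0.25 and 0.16; pushed past that the lid snaps shut by itself and stays shut.
- beaker: Bystander, leave alone: glass beaker, 68 mm across, 85 mm tall; origin at its underside.
- bottle: Bystander, leave alone: white plastic bottle, 64 mm across, 160 mm tall; origin at its underside.
- jar: Bystander, leave alone: brown glass jar, 60 mm across, 70 mm tall; origin at its underside.
- screwdriver: Bystander, leave alone: screwdriver 180 mm long, lying on the bench; origin at its underside.
- weight: Bystander, leave alone: steel knob weight, 36 mm across, 52 mm tall; origin at its underside.
- spare: Bystander, leave alone: spare sample holder without a lid, 80 x 54 x 30 mm, aluminium; origin at its underside.
- cell_ring: Bystander, leave alone: flat grey plastic ring, 40 mm across, 12 mm tall; origin at its underside.
Mind the look-alikes: they are no part of the job. Leave any brown, orange or red look-alike of the holder alone.

How it is judged:
On the way, in this order (a step that is already met when the one before it is completed fails the run):
1. the lid has snapped shut while the plunger is still out (value of joint lid below 0.05 rad and value of joint plunger below 0.004 m), for 0.2 s.
2. the holder has pushed the plunger in and meets the stop pads (value of joint plunger above 0.0135 m and contact force between holder and stop above 1 N), for 0.2 s.
At the end, for the whole second after the job is handed in: At the end, and through the following second, the lid is shut (within 0.05 rad), the fingers press on the holder (over 3 N), the holder stands level on the plate and square to the guide (0.06 rad), at rest, has pushed the plunger in at least 13.5 mm and bears on the stop pads with 1 to 40 N (all of step 2 and value of joint lid below 0.05 rad and contact force between holder and stop below 40 N and contact force between the fingers and holder above 3 N and x of holder_mid in the frame of station above 0.0175 m and angle between the x axis of holder and the x axis of station, either way round below 0.06 rad and angle between holder's own z axis and vertical below 0.06 rad and z of holder_mid in the frame of station below 0.034 m and linear speed of holder below 0.01 m/s); the arm keeps its last pose, push and grip.
It fails at once if the holder is rammed or crushed against the stop pads (over 70 N) (contact force between holder and stop above 70 N).
It fails at once if a bystander is disturbed (moved over 25 mm) (distance of any of beaker, bottle, jar, screwdriver, weight, spare, cell_ring from where it was at the start of the episode above 0.025 m).
It also fails if it takes over 46 s, if anything falls off the work surface, if the arm or the gripper's body presses on something with over 40 N, if the wrist force passes 120 N, or if a joint passes its speed limit or range.

### The arm

A 7-joint arm with a two-finger parallel gripper is mounted at the origin on the work surface. World frame = base frame: x ahead of the robot, y to its left, z up, the work surface at z = 0. Lengths are in m, angles in rad, forces in N, time in s.
With the tool pointing down it reaches from about 0.4 to 0.85 m from the base axis. Payload 10.4 kg.
Tool frame: the origin (TCP) lies at the very end of the fingers, on their centre line; the grasp point (between the pads) lies 19 mm behind it (r.pinch_z is the distance from the TCP to the grasp point, in m); z points along the fingers, y is the line along which they close (so a half turn about z gives the same grasp; the last joint's range is limited). The gripper opens to 87 mm and grips with 3 to 60 N. Pads are 19 mm wide; open, the fingers measure 117 mm over their backs; the gripper's body (75 mm by 190 mm) begins 51 mm behind the grasp point.
Start: joints at [1.079, 0.332, -0.065, 1.46, 0.022, 1.35, -0.088], TCP at [0.282, -0.558, 0.223] pointing down, gripper open.
Joint ranges: [-2.6, 2.6], [-0.5, 2.12], [-1.47, 1.34], [0.16, 2.42], [-1.27, 4.41], [0.06, 2.06], [-2.6, 2.6]. Speed limits (rad/s): [2.22, 2.22, 2.79, 2.79, 3.14, 3.14, 3.14].

### API

Orientations are given as a unit quaternion [x, y, z, w].
In Python, from bench import sensors, vision, r gives the robot as it stands.
- The arm moves only by the shell command python3 -m crank 'ROWS' [OPENING] [FORCE]. ROWS is JSON, a list of rows, each a list of 2 entries, a list of its own where there are three numbers: the shift along the tool's x, y, z normalised to -1 to 1, where 1 is 3 cm, then the turn about the tool's z normalised to -1 to 1, where 1 is 8 degrees. A call has 1 to 12 rows; each row shifts and turns the commanded pose from where the row before left it, along the tool's axes as they then stand; what a row does not reach is not made up. A row lasts 1/8 s, in which the tool goes at most 62.5 mm and 10.7 degrees, less where a joint would pass 70% of its speed; a pose out of reach is approached as far as the arm can. A call with a number of a shift or a turn outside -1 to 1 is refused whole. A call with a gripper value outside its range is refused whole. OPENING is the opening, from 0 (shut) to 1 (fully open), set as the call begins (- or left out, the last holds). The fingers move at their own pace and stop on an object; FORCE is the grip in N (left out, the last holds). Time passes only in rows, so rows that do not move let the fingers close. It gives the time, the measured TCP pose, the force, the opening and the grip force at its end, in the units of the state.
- sensors.read_state(): the state, without advancing time (a new reading comes with each control period).
- vision.camera(name): name is "scene" or "side" or "wrist"; returns the picture (384x512x3 uint8, red, green, blue); there is no depth.
- vision.camera_model(name): a dict with "vertical_fov" (degrees; the focal length in pixels is half the picture's height over the tangent of half this angle, whatever the lens; pixels are square), "cx", "cy" (the principal point, pixels), "camera_from_world" (4x4, takes a point from world to camera coordinates); the wrist camera has in their place "hand_eye" (4x4, takes a point from camera to tool coordinates, whose origin is the TCP and whose axes are the flange's). Camera axes: x right, y down, z forward; pixel columns grow to the right and rows downward; lengths in m; the calibration is good to about 2 mm. A picture is of the moment at which its call begins: read the wrist's pose just before it. camera_model takes no time and is no camera call.
- r.close_job(): hands the job in; it is judged then, once.
The state is a dict: "time": time; "joint_positions": joint angles; "joint_vel": joint speeds; "joint_torque": joint torques, N m; "ee_pos": TCP position; "eef_rot": TCP orientation; "ft_force": force on the tool from outside, world axes, zero at the start; "torque": the same for the moment, N m; "width": finger opening in m; "grip_force": force on a finger pad.
Only numpy, scipy, OpenCV 4.12 (cv2) and the standard library are available. Lean on these libraries where they do the work, as an engineer would, in place of code of your own. Each camera call takes 0.05 s, during which the arm holds its last target. There are 200 camera calls.

## Working session

There is one attempt and no reset: what is moved stays moved. The work goes in short steps, Python scripts to look and compute and a shell command to move; the robot and the scene stay as the last step left them, time stands still between calls to the robot, and variables do not carry over. Pictures are saved under pics/ and viewed, at most 10 in all, crops included, and the job is handed in when it is done.

```bash
mkdir -p pics; python3 - <<'E'
from bench import sensors, vision, r
import cv2,numpy as np
for n in("scene","side"):
    cv2.imwrite(f"pics/{n}0.png",vision.camera(n)[:,:,::-1])
    m=vision.camera_model(n);print(n,m["vertical_fov"],m["cx"],m["cy"],np.round(m["camera_from_world"],3).tolist(),[k for k in m])
s=sensors.read_state();print(s["time"],s["ee_pos"],s["eef_rot"],s["ft_force"],s["width"])
E
```

```text
scene 42.32039460804909 267.32617148034626 189.3809439129555 [[0.512, 0.859, 0.006, -0.298], [0.645, -0.379, -0.663, -0.303], [-0.568, 0.343, -0.748, 1.625], [0.0, 0.0, 0.0, 1.0]] ['vertical_fov', 'cx', 'cy', 'camera_from_world']
side 46.329854454109935 256.01491509389007 190.23505593979542 [[-0.868, -0.497, 0.007, 0.466], [-0.345, 0.592, -0.728, 0.233], [0.357, -0.634, -0.686, 0.987], [0.0, 0.0, 0.0, 1.0]] ['vertical_fov', 'cx', 'cy', 'camera_from_world']
0.1 [ 0.28218195 -0.55726466  0.22180541] [ 9.72650675e-01  2.32271871e-01 -2.06649157e-04 -6.32878766e-04] [-0.03303573  0.49245995 -0.01457648] 0.08717739169993108
```

View pics/scene0.png

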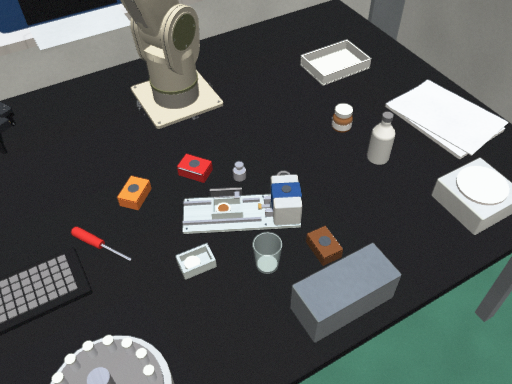

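View pics/side0.png

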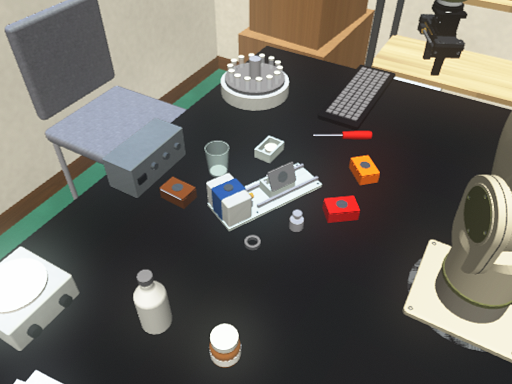

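Scene: the station plate spans pixels (183–300, 190–230) with the head near (287,200); the holder with its lid open is near (228,207). Side: the head is at (230,200), the lid at (282,178), the plate's far end near (320,183). I'll zoom in next.

```bash
python3 - <<'E'
import cv2
a=cv2.imread("pics/scene0.png")[165:245,170:310];b=cv2.imread("pics/side0.png")[150:240,195:335]
f=lambda i:cv2.resize(i,None,fx=5.6,fy=5.6,interpolation=cv2.INTER_CUBIC)
cv2.imwrite("pics/sc1.png",f(a));cv2.imwrite("pics/sd1.png",f(b))
E
```

```text
(no output)
```

View pics/sc1.png

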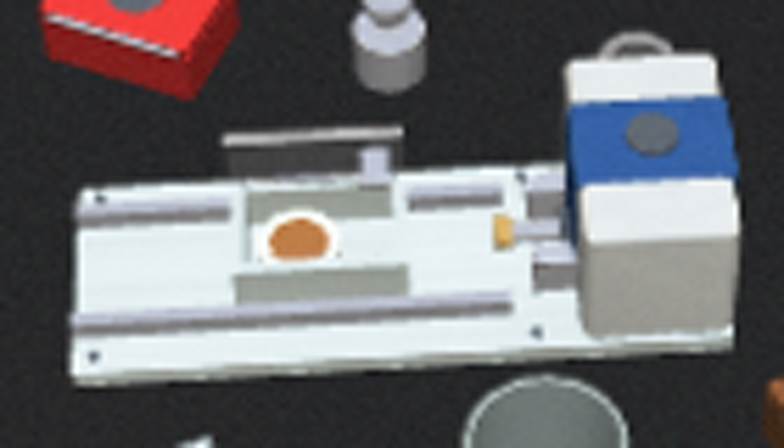

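View pics/sd1.png

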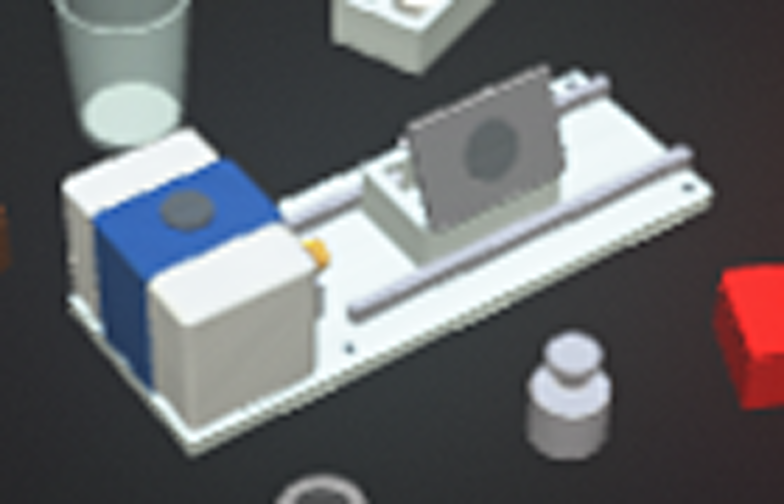

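Crops: the plate's top corners, the lid's free edge (scene crop 222,137 to 403,130; side crop 410,140 to 548,68) and the holder's -y rim (scene crop 234,278 to 408,265) are all clear. The weight stands about 60 mm off the rail on the hinge side. Now for the positions.

```bash
cat > h.py <<'E'
from bench import sensors, vision, r
import numpy as np
from scipy.spatial.transform import Rotation as R
O={"scene":(170,165),"side":(195,150)}
def ray(n,p,crop=True):
    m=vision.camera_model(n);p=np.array(p,float)
    if crop:p=(p+.5)/5.6-.5+O[n]
    f=192/np.tan(np.radians(m["vertical_fov"])/2);T=np.array(m["camera_from_world"])
    d=T[:3,:3].T@[(p[0]-m["cx"])/f,(p[1]-m["cy"])/f,1];return -T[:3,:3].T@T[:3,3],d
def onz(n,p,z,crop=True):
    c,d=ray(n,p,crop);return c+d*(z-c[2])/d[2]
def tri(p,q):
    c,d=ray("scene",p);e,g=ray("side",q)
    t=np.linalg.lstsq(np.c_[d,-g],e-c,rcond=None)[0];a=c+t[0]*d;b=e+t[1]*g
    return (a+b)/2,np.linalg.norm(a-b)
E
python3 - <<'E'
from h import *
np.set_printoptions(precision=4,suppress=True)
A=[onz("scene",p,.012) for p in((78,188),(72,378),(735,347))]
B=[onz("side",p,.012) for p in((712,193),(193,443),(70,300))]
print("scene -x+y,-x-y,+x-y",*A);print("side -x+y,+x+y,+x-y",*B)
d=(A[2]-A[1])+(B[1]-B[0]);yaw=np.arctan2(d[1],d[0]);print("lens",np.linalg.norm(A[2]-A[1]),np.linalg.norm(B[1]-B[0]),np.linalg.norm(A[0]-A[1]),np.linalg.norm(B[2]-B[1]),"yaw",np.degrees(yaw))
C=(( A[0]+A[2])/2+(B[0]+B[2])/2)/2;Rz=R.from_euler('z',yaw).as_matrix();C[2]=0
print("centre",(A[0]+A[2])/2,(B[0]+B[2])/2)
st=lambda p:Rz.T@(p-C)
for nm,p in(("rim-y L",onz("scene",(234,278),.042)),("rim-y R",onz("scene",(408,265),.042)),
 ("plunger s",onz("scene",(497,230),.028))):print(nm,p,st(p))
for nm,p,q in(("lidL",(222,135),(548,68)),("lidR",(403,128),(410,138))):
    a,e=tri(p,q);print(nm,a,st(a),"gap",e)
for nm,q in(("hinge-x",(560,205)),("hinge+x",(430,230))):
    p=onz("side",q,.042);print(nm,p,st(p))
for nm,c in(("weight",onz("scene",(390,75),.01)),("beaker",onz("scene",(545,430),.085)),("ring",onz("side",(322,500),.006)),("red",onz("scene",(195,95),.0))):print(nm,c,st(c))
s=sensors.read_state();print(R.from_quat(s["eef_rot"]).as_matrix(),s["joint_positions"])
m=vision.camera_model("wrist");print(m["hand_eye"])
E
```

```text
scene -x+y,-x-y,+x-y [ 0.4223 -0.1642  0.012 ] [ 0.5236 -0.213   0.012 ] [0.66   0.0529 0.012 ]
side -x+y,+x+y,+x-y [ 0.4216 -0.161   0.012 ] [0.5538 0.1053 0.012 ] [0.6512 0.0587 0.012 ]
lens 0.2988453423028355 0.2973379024358625 0.11246598141969455 0.10805346360009473 yaw 63.22091102078994
centre [ 0.5412 -0.0556  0.012 ] [ 0.5364 -0.0512  0.012 ]
rim-y L [ 0.5317 -0.1335  0.042 ] [-0.0747 -0.0298  0.042 ]
rim-y R [ 0.5647 -0.0627  0.042 ] [ 0.0034 -0.0273  0.042 ]
plunger s [ 0.5572 -0.0121  0.028 ] [0.0452 0.0021 0.028 ]
lidL [ 0.4946 -0.1164  0.0928] [-0.0762  0.011   0.0928] gap 0.00022082951477857033
lidR [ 0.5286 -0.0438  0.0892] [0.004  0.0134 0.0892] gap 0.00036709540642754343
hinge-x [ 0.4695 -0.0855  0.042 ] [-0.0598  0.0474  0.042 ]
hinge+x [ 0.5142 -0.0396  0.042 ] [0.0012 0.0282 0.042 ]
weight [ 0.4314 -0.0005  0.01  ] [-0.0011  0.1197  0.01  ]
beaker [ 0.7005 -0.0718  0.085 ] [ 0.0564 -0.1527  0.085 ]
ring [0.4905 0.1007 0.006 ] [0.1159 0.1125 0.006 ]
red [ 0.386  -0.0861  0.    ] [-0.098   0.1217  0.    ]
[[ 0.8921  0.4518 -0.0007]
 [ 0.4518 -0.8921  0.0011]
 [-0.0001 -0.0013 -1.    ]] [ 1.0794  0.3328 -0.0647  1.4609  0.0216  1.3499 -0.0885]
[[ 0.0012 -0.9619 -0.2732  0.0757]
 [ 1.      0.0009  0.001   0.0001]
 [-0.0007 -0.2732  0.9619 -0.161 ]
 [ 0.      0.      0.      1.    ]]
```

```bash
cat >> h.py <<'E'
C=np.array([.539,-.0535,0]);Y=np.radians(63.2)
def where():
    s=sensors.read_state();Rz=R.from_euler('z',Y).as_matrix();M=R.from_quat(s["eef_rot"]).as_matrix()
    print("t",round(s["time"],2),"station pos mm",np.round(Rz.T@(s["ee_pos"]-C)*1e3,1),"F station",np.round(Rz.T@np.array(s["ft_force"]),1),"toolx deg",round(np.degrees(np.arctan2(M[1,0],M[0,0]))-63.2,2),"tilt",np.round(M[2,:2],4),"w",round(s["width"],4))
E
python3 -m crank '[[[0,0,0],-1],[[0,0,0],-1],[[0,0,0],-1],[[0,0,0],-1],[[0,0,0],-0.54],[[0,0,0],0]]' 0 10; python3 -c "from h import *;where()"
```

```text
time: 0.85
ee_pos: [0.2822, -0.5575, 0.2222]
eef_rot: [0.852, 0.524, 0.0, -0.0]
ft_force: [0.1, 0.4, -0.5]
width: 0.0351
grip_force: 0.0
t 0.85 station pos mm [-565.6    2.   222.2] F station [ 0.4  0.1 -0.5] toolx deg -0.06 tilt [ 0.0004 -0.0005] w 0.0351
```

```bash
python3 -m crank '[[[1,-0.1,0],0],[[1,-0.1,0],0],[[1,-0.1,0],0],[[1,-0.1,0],0],[[1,-0.1,0],0],[[1,-0.1,0],0],[[1,-0.1,0],0],[[1,-0.1,0],0],[[1,-0.1,0],0],[[1,-0.1,0],0],[[1,-0.1,0],0],[[1,-0.1,0],0]]' >/dev/null; python3 -m crank '[[[1,-0.1,0],0],[[1,-0.1,0],0],[[1,-0.1,0],0],[[1,-0.1,0],0],[[1,0,0],0],[[0.67,0,0.5],0],[[0,0,1],0],[[0,0,1],0],[[0,0,0.5],0],[[0,0,0],0],[[0,0,0],0]]';  python3 - <<'E'
from h import *;where()
import cv2
a=vision.camera("side")[130:240,195:335]
cv2.imwrite("pics/sd2.png",cv2.resize(a,None,fx=5,fy=5,interpolation=cv2.INTER_CUBIC)[:,:,::-1])
E
```

```text
time: 3.72
ee_pos: [0.4794, -0.0629, 0.1336]
eef_rot: [0.852, 0.524, 0.001, 0.001]
ft_force: [-0.3, -1.1, -0.4]
width: 0.0007
grip_force: 0.0
t 3.73 station pos mm [-35.3  48.9 133.6] F station [-1.2 -0.3 -0.4] toolx deg -0.05 tilt [0.0004 0.0014] w 0.0007
```

View pics/sd2.png

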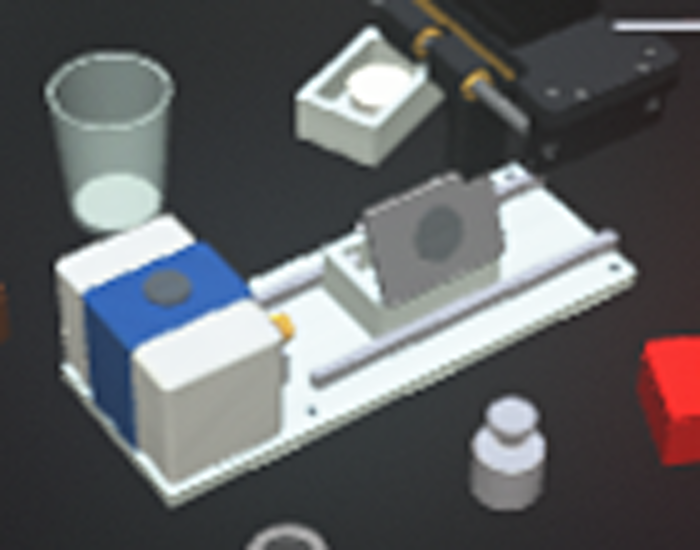

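The side view shows the fingertips ending near crop (475,175), just above and beside the lid's top corner. I'll check this against the projected TCP before descending.

```bash
python3 - <<'E'
from h import *
m=vision.camera_model("side");T=np.array(m["camera_from_world"]);f=192/np.tan(np.radians(m["vertical_fov"])/2)
P=lambda p:((T[:3,:3]@p+T[:3,3])[:2]/(T[:3,:3]@p+T[:3,3])[2]*f+[m["cx"],m["cy"]]-[195,130]+.5)*5-.5
p=np.array(sensors.read_state()["ee_pos"]);print(P(p),P(p-[0,0,.05]))
Rz=R.from_euler('z',Y).as_matrix()
for q in((-.036,.01,.092),(-.036,.027,.042),(-.036,.027,.012)):print(q,P(C+Rz@np.array(q)))
E
```

```text
[473.89951703 166.42321811] [468.17110011 242.08841734]
(-0.036, 0.01, 0.092) [425.55581845 187.52004754]
(-0.036, 0.027, 0.042) [440.2043388  277.42566736]
(-0.036, 0.027, 0.012) [437.5221338  318.56336324]
```

```bash
python3 -m crank '[[[0,0,0.9],0],[[0,0,0.85],0],[[0,0,0],0],[[0,0,0],0]]'>/dev/null;python3 -c "from h import *;where()";  python3 -m crank '[[[0,0.35,0],0],[[0,0.35,0],0],[[0,0.25,0.15],0],[[0,0.25,0.15],0],[[0,0,0],0]]' >/dev/null;python3 -c "from h import *;where()"
```

```text
t 4.28 station pos mm [-35.2  48.8  81.4] F station [-0.6  0.1  0.3] toolx deg -0.02 tilt [0.0005 0.0017] w 0.0007
t 4.9 station pos mm [-35.6  13.5  70.3] F station [-0.   0.4 -0.5] toolx deg -0.04 tilt [ 0.     -0.0011] w 0.0
```

```bash
python3 -m crank '[[[0,0.25,0.15],0],[[0,0.25,0.15],0],[[0,0.15,0.15],0],[[0,0,0],0]]' >/dev/null;python3 -c "from h import *;where()";python3 -m crank '[[[0,0,0.1],0],[[0,0,0.07],0],[[0,0,0.05],0],[[0,0,0],0]]' >/dev/null; python3 - <<'E'
from h import *;where()
import cv2
a=vision.camera("side")[130:240,195:335]
cv2.imwrite("pics/sd3.png",cv2.resize(a,None,fx=5,fy=5,interpolation=cv2.INTER_CUBIC)[:,:,::-1])
E
```

```text
t 5.4 station pos mm [-35.6  -6.1  57.1] F station [-0.6  0.3  0.5] toolx deg -0.03 tilt [-0.     -0.0004] w 0.0006
t 5.9 station pos mm [-35.5  -5.8  50.8] F station [-0.1 -0.5 -0.1] toolx deg -0.01 tilt [-0.0001 -0.0002] w 0.0002
```

View pics/sd3.png

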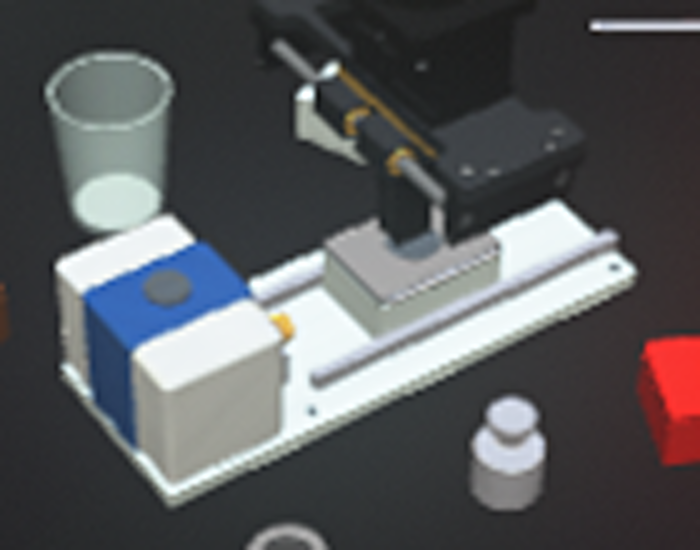

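The lid lies flat, or nearly so, on the holder (crop 325–500, 220–300). I'll press down a little to be sure it has snapped shut.

```bash
for i in 1; do python3 -m crank '[[[0,0.1,0.07],0],[[0,0,0.05],0],[[0,0,0],0],[[0,0,0],0]]' >/dev/null; python3 -c "from h import *;where()"; done
```

```text
t 6.45 station pos mm [-35.5  -9.5  48.3] F station [-2.2  2.9 11.2] toolx deg -0.04 tilt [-0.0002  0.0011] w 0.0007
```

```bash
python3 -m crank '[[[0,0,-0.8],0],[[0,0,-0.8],0],[[-1,-0.3,0],0],[[-1,0,0],0],[[-0.9,0,0],0],[[0,0,0],0],[[0,0,0],0],[[0,0,0.8],0],[[0,0,0.8],0],[[0,0,0.5],0],[[0,0,0.35],0],[[0,0,0],0]]' >/dev/null; python3 -m crank '[[[0,0,0],0],[[0,0,0],0]]' >/dev/null; python3 - <<'E'
from h import *;where()
import cv2
for n,(x,y) in(("scene",(170,155)),("side",(195,130))):
    cv2.imwrite(f"pics/{n}4.png",cv2.resize(vision.camera(n)[y:y+110,x:x+140],None,fx=5,fy=5,interpolation=cv2.INTER_CUBIC)[:,:,::-1])
E
```

```text
t 8.2 station pos mm [-122.5   -0.4   22.5] F station [-0.1  0.3 -0.1] toolx deg -0.03 tilt [-0.      0.0012] w 0.0007
```

View pics/side4.png

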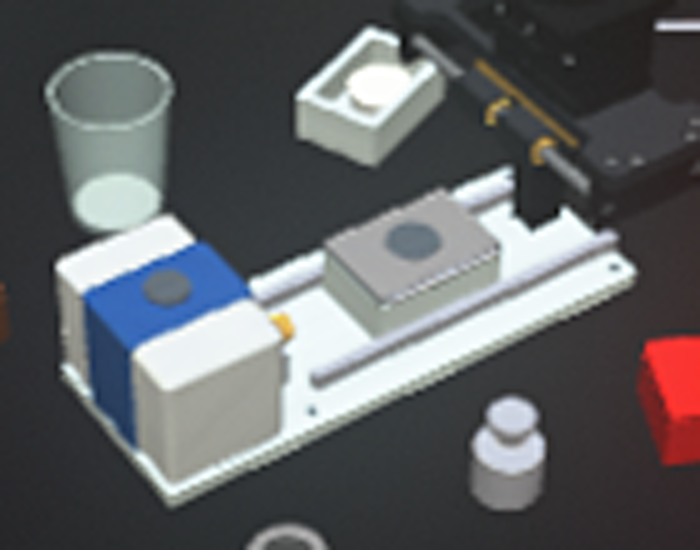

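View pics/scene4.png

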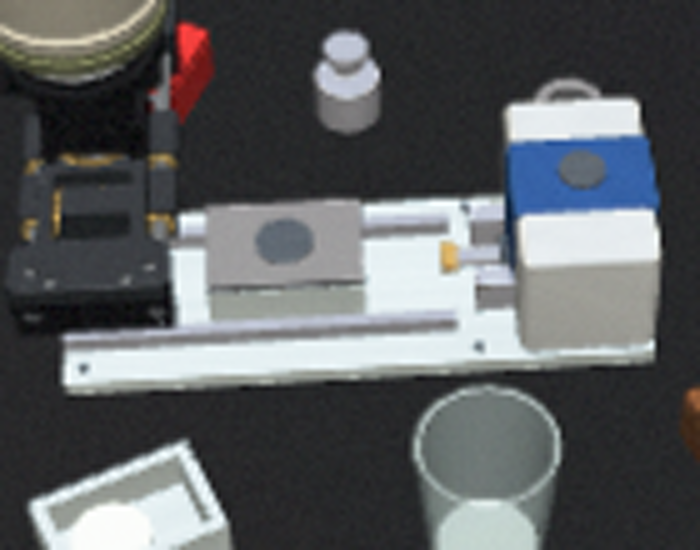

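The lid is shut flat and the closed fingers stand behind the holder between the rails, about 45 mm short of its rear face. The plunger tip is still free (scene crop 448,257). I'll push now.

```bash
python3 -m crank '[[[0.4,0,0],0],[[0.4,0,0],0],[[0.3,0,0],0],[[0.2,0,0],0],[[0.2,0,0],0],[[0.2,0,0],0],[[0.2,0,0],0]]' >/dev/null;python3 -c "from h import *;where()"; python3 -m crank '[[[0.2,0,0],0],[[0.2,0,0],0],[[0.2,0,0],0]]' >/dev/null;python3 -c "from h import *;where()"
```

```text
t 9.18 station pos mm [-66.8  -0.2  21.9] F station [-5.4 -0.1  3. ] toolx deg -0.09 tilt [-0.002  0.   ] w 0.0003
t 9.55 station pos mm [-48.8  -0.3  21.9] F station [-6.1  0.1  3.2] toolx deg -0.1 tilt [-0.0021  0.0001] w 0.0007
```

```bash
python3 -m crank '[[[0.1,0,0],0],[[0.1,0,0],0],[[0.1,0,0],0],[[0,0,0],0]]' >/dev/null;python3 -c "from h import *;where()"; python3 -m crank '[[[0.1,0,0],0],[[0.1,0,0],0],[[0.1,0,0],0],[[0,0,0],0]]' >/dev/null;python3 -c "from h import *;where()"
```

```text
t 10.05 station pos mm [-41.3  -0.5  21.9] F station [-11.2  -0.1   4.9] toolx deg -0.14 tilt [-0.0036 -0.    ] w 0.0003
t 10.55 station pos mm [-33.8  -0.7  21.9] F station [-15.    0.1   6.9] toolx deg -0.2 tilt [-0.0056 -0.0002] w 0.0004
```

```bash
for i in 1; do python3 -m crank '[[[0.05,0,0],0],[[0,0,0],0]]' >/dev/null;python3 -c "from h import *;where()";python3 -m crank '[[[0.05,0,0],0],[[0,0,0],0]]' >/dev/null;python3 -c "from h import *;where()";done
```

```text
t 10.8 station pos mm [-33.   -0.7  21.9] F station [-17.4   1.6   9.2] toolx deg -0.23 tilt [-0.0064 -0.0004] w 0.0006
t 11.05 station pos mm [-31.7  -0.8  21.9] F station [-18.8   1.6   9.6] toolx deg -0.24 tilt [-0.0067 -0.0003] w 0.0007
```

```bash
python3 -m crank '[[[0.04,0,0],0],[[0,0,0],0]]' >/dev/null;python3 -c "from h import *;where()";python3 -m crank '[[[0.04,0,0],0],[[0,0,0],0]]' >/dev/null;python3 -c "from h import *;where()"
```

```text
t 11.3 station pos mm [-31.3  -0.8  21.9] F station [-21.5   1.6  10.4] toolx deg -0.28 tilt [-0.0077 -0.0006] w 0.0006
t 11.55 station pos mm [-31.3  -0.7  21.9] F station [-25.6   2.6  13.5] toolx deg -0.32 tilt [-0.0093 -0.0011] w 0.0004
```

```bash
python3 -m crank '[[[0.05,0,0],0],[[0.04,0,0],0],[[0,0,0],0],[[0,0,0],0],[[0,0,0],0],[[0,0,0],0]]' >/dev/null; python3 - <<'E'
from h import *;where()
import cv2
a,b=[cv2.resize(vision.camera(n)[y:y+70,x:x+110],None,fx=7,fy=4 if 0 else 4.2,interpolation=cv2.INTER_CUBIC) if 0 else cv2.resize(vision.camera(n)[y:y+60,x:x+100],None,fx=5,fy=5,interpolation=cv2.INTER_CUBIC) for n,x,y in(("scene",210,175),("side",200,165))]
cv2.imwrite("pics/fin.png",np.vstack([a,b])[:,:,::-1])
E
```

```text
t 12.3 station pos mm [-31.3  -0.8  21.9] F station [-33.5   4.7  19.9] toolx deg -0.43 tilt [-0.0128 -0.002 ] w 0.0005
```

View pics/fin.png

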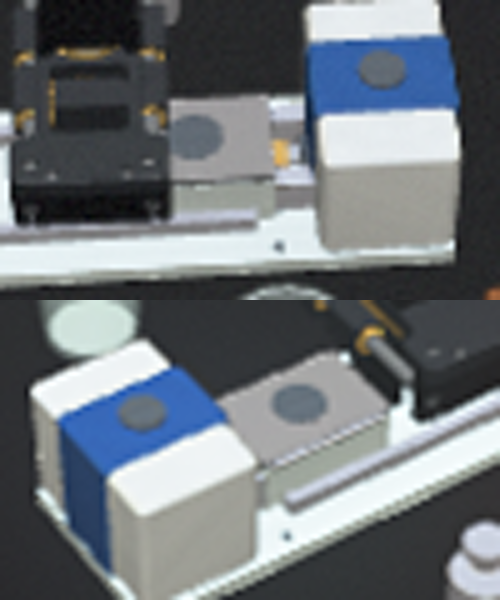

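The picture shows the holder's front face meeting the pads (top view x≈273), with the plunger flush with them and the lid shut. I'll ease the downward load a little, so less of the push goes into friction on the plate.

```bash
python3 -m crank '[[[0,0,-0.06],0],[[0.02,0,0],0],[[0,0,0],0],[[0,0,0],0],[[0,0,0],0]]' >/dev/null; python3 -c "from h import *;where()"
```

```text
t 13.03 station pos mm [-31.2  -0.6  22.2] F station [-32.2  -3.7   0.7] toolx deg -0.45 tilt [-0.0127 -0.0027] w 0.0003
```

```bash
python3 -c "
from h import *
print(r.close_job());where()"
```

```text
the job is handed in; nothing more can be done
None
the job is handed in; nothing more can be done
```

The lid is shut and the holder is held against the stop pads with the plunger in. The push is about 32 N, which I estimate puts 18 N on the pads. I handed the job in at about 13 s of the 46 s allowed; it returned no verdict.

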